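# Spin a centrifuge rotor on its service stand and stop it on the index mark

## Robot

A 6-joint arm with a two-finger parallel gripper is mounted at the origin on the work surface. World frame = base frame: x ahead of the robot, y to its left, z up, the work surface at z = 0. Lengths are in m, angles in degrees, forces in N, time in s.
With the tool pointing down it reaches from about 0.275 to 0.825 m from the base axis. Payload 5.2 kg.
Tool frame: the origin (TCP) lies midway between the tips of the shut fingers; the grasp point (between the pads) lies arm.grasp_offset behind it (arm.grasp_offset is the distance from the TCP to the grasp point, in m); z points along the fingers, y is the line along which they close (so a half turn about z gives the same grasp; the last joint's range is limited). The gripper opens to 93 mm and grips with 3 to 60 N. Pads are 15 mm wide; open, the fingers measure 128 mm over their backs; the gripper's body (75 mm by 188 mm) begins 65 mm behind the grasp point.
Start: joints at [-82.265, 14.817, 87.949, -0, 77.235, -11.62], TCP at [0.182, -0.519, 0.191] pointing down, gripper open.
Joint ranges: [-179.93, 179.93], [-52.35, 119.4], [10.71, 147.94], [-69.91, 249.91], [12.55, 155.21], [-178.61, 178.61]. Speed limits (degrees/s): [147.25, 147.25, 180, 180, 180, 180].

## Interface

Orientations are given as [roll, pitch, yaw] about the fixed x, y, z axes, in that order (R = Rz(yaw) Ry(pitch) Rx(roll)).
In Python, from plant import arm, eyes gives the robot as it stands.
- The arm moves only by the tool step_arm, never from a script. Its argument "series" is a list of rows, each a list of 4 numbers: the shift along the tool's x, y, z in m, then the turn about the tool's z in rad. A call has 1 to 8 rows; each row shifts and turns the commanded pose from where the row before left it, along the tool's axes as they then stand; what a row does not reach is not made up. A row lasts 1/12 s, in which the tool goes at most 41.7 mm and 7.16 degrees, less where a joint would pass 70% of its speed; a pose out of reach is approached as far as the arm can. A call is refused whole if a number of a shift passes 0.0417 or a number of a turn 0.125, either way. A call with a gripper value outside its range is refused whole. "gripper" is the closure in counts, from 0 (fully open) to 255 (shut), set as the call begins (left out, the last holds). The fingers move at their own pace and stop on an object; "force" is the grip in N (left out, the last holds). Time passes only in rows, so rows that do not move let the fingers close. It gives the time, the measured TCP pose, the force, the opening and the grip force at its end, in the units of the state.
- arm.get_obs(): the state, without advancing time (a new reading comes with each control period).
- eyes.grab_frame(name): name is "scene" or "top" or "wrist"; returns the picture (400x640x3 uint8, blue, green, red); there is no depth.
- eyes.calibration(name): a dict with "fovy" (degrees; the focal length in pixels is half the picture's height over the tangent of half this angle, whatever the lens; pixels are square), "cx", "cy" (the principal point, pixels), "k1" (the pictures are not rectified: a ray, as slopes to the right and down, at radius r is drawn at 1 + k1 r^2 times it, then the intrinsics apply), "pose" (4x4, takes a point from camera to world coordinates). Camera axes: x right, y up, looking along -z (the intrinsics and any distortion apply to the point x, -y, -z); pixel columns grow to the right and rows downward; lengths in m; the calibration is good to about 2 mm. A picture is of the moment at which its call begins: read the wrist's pose just before it. calibration takes no time and is no camera call; for the wrist camera it gives the pose at the moment of the call.
- arm.job_done(): hands the job in; it is judged then, once.
The state is a dict: "clock": time; "q": joint angles; "dq": joint speeds; "effort": joint torques, N m; "position": TCP position; "eef_rot": TCP orientation; "force": force on the tool from outside, world axes, zero at the start; "ft_torque": the same for the moment, N m; "finger_gap": opening from 0.0 (shut) to 1.0 (fully open); "grasp_force": force on a finger pad.
Only numpy, scipy, OpenCV 4.12 (cv2) and the standard library are available. Lean on these libraries where they do the work, as an engineer would, in place of code of your own. Each camera call takes 0.05 s, during which the arm holds its last target. There are 200 camera calls.

## Task

Check the bearing of the centrifuge rotor on the service stand: flick the rotor counter-clockwise (seen from above) with a fingertip, for instance against one of its blue-capped tubes, take the finger away and let it run free for at least one full turn. Then brake it by pressing a fingertip down on the black rim so that it stops with the yellow pointer pointing at the red mark, touching the rim only when the red mark has come round to the pointer, and finish while still pressing on the rim and holding it there. Do not lift or shift the stand, and leave everything else on the bench where it is.

Things in the scene. Friction and masses are not known exactly. Their poses are not given: they have to be found in the camera images.
- rotor (a joint): The rotor's angle on its free bearing, rad; 0 (and every whole multiple of 2 pi) has the red mark exactly at the yellow pointer, values grow counter-clockwise seen from above, and turns are counted on (no end stops). It starts at rest between -2.8 and -0.8. Released, it coasts with little friction: its speed halves about every 3.5 to 7 s. A fingertip pressed down on the rim with a few newtons stops it almost at once.
- hub (a point): Point on the vertical axis of the rotor at the height of the top face of the black rim (74 mm above the bench). Axes as the stand: its x points level from the axis towards the yellow pointer, z up.
- index (a point): Fixed point on the stand at the yellow pointer: 97.5 mm from the axis, in the pointer's direction, at the height of the rim's top face. The pointer itself is a finger, 10 mm thick, from 112 mm from the axis outwards, on a 14 x 20 mm post at 124 to 138 mm, its highest point 80 mm above the bench.
- mark (a point): Centre of the red mark on the black rim's top face, turning with the rotor, 97.5 mm from the axis. The mark is 28 mm wide along the rim and 36 mm radially.
- brake_ring: The black rubber-faced rim disc of the rotor, 220 mm diameter, 12 mm thick, part of the rotor (0.8 to 1.2 kg in all). Its free flat top face, 74 mm above the bench, runs from 70 to 110 mm from the axis; inside that an aluminium core rises 10 mm higher, with a steel hub nut 20 mm above the rim face. Origin on the axis at the disc's underside, x towards the red mark, z up.
- tubes: Three white tubes with blue caps, fixed upright in the rotor, 52 mm from the axis, at 60, 180 and 300 degrees counter-clockwise from the red mark. They are 16 mm in diameter at the cap and stand up from 10 mm to 48 mm above the rim's top face (cap on the top 14 mm). Origin on the axis at the rim disc's underside (12 mm below the rim's top face), x towards the red mark, z up.
- stand: Grey service stand, round base of 280 mm diameter and 20 mm thick, 6 kg, standing loose on the bench and carrying the rotor and the yellow pointer. Origin at the centre of its underside, x towards the pointer.
- wrench: Bystander: steel wrench, 150 mm, lying near the stand, along its x axis.
- locknut: Bystander: steel ring nut, 38 mm diameter, 14 mm high, flat on the bench near the stand; origin under its centre.
- grease: Bystander: white jar with yellow cap, 48 mm diameter, 50 mm high, near the stand; origin under its centre.
- sanitizer: Bystander: hand sanitizer bottle, 64 mm diameter, 170 mm high; origin under its centre.
- tissues: Bystander: lime box with teal dots, 130 x 130 x 110 mm; origin under its centre.
- rack: Bystander: orange tube rack 100 x 200 mm, 73 mm high with its capped tubes; origin under its centre.
- driver: Bystander: screwdriver, 170 mm, lying on the bench near the stand, along its x axis.

How it is judged:
By the outcome, as a careful person would: the job done as asked, in the order asked, and still so for the second after the job is handed in, while the arm keeps its last pose, push and grip.
It also fails if it takes over 58 s, if anything falls off the work surface, if the arm or the gripper's body presses on something with over 40 N, if the wrist force passes 120 N, or if a joint passes its speed limit or range.

## Working session

There is one attempt and no reset: what is moved stays moved. The work goes in short steps, Python scripts to look and compute and a tool call to move; the robot and the scene stay as the last step left them, time stands still between calls to the robot, and variables do not carry over. Pictures are saved under pics/ and viewed, at most 10 in all, crops included, and the job is handed in when it is done.

Besides the shell and the picture viewer there is one more tool, called after ">>>" by a JSON object that holds its "fn" and its "kwargs", one argument or row to a line. step_arm: Moves the arm, as the interface text tells. Its arguments: {"type":"object","properties":{"series":{"type":"array"},"gripper":{"type":"number"},"force":{"type":"number"}},"required":["series"]}

```bash
mkdir -p pics; ls
cat > h.py <<'E'
import numpy as np, cv2
from plant import arm, eyes
def ray(c,uv):
    f=200/np.tan(np.radians(c['fovy'])/2)
    d=np.array([(uv[0]-c['cx'])/f,(uv[1]-c['cy'])/f]); s=d.copy()
    for _ in range(30): s=d/(1+c['k1']*(s@s))
    P=np.array(c['pose']); v=P[:3,:3]@np.array([s[0],-s[1],-1.]); return P[:3,3],v
def onz(c,uv,z):
    o,v=ray(c,uv); return o+v*(z-o[2])/v[2]
E
python3 - <<'E'
from h import *
for n in('top','scene'):
    im=eyes.grab_frame(n); cv2.imwrite(f'pics/{n}0.png',im)
    c=eyes.calibration(n); print(n,c)
print(arm.get_obs(),arm.grasp_offset)
E
```

```text
pics
top {'fovy': 46.585439196176075, 'cx': 320.49598479906984, 'cy': 201.34116781259567, 'k1': 0.002047490606127405, 'pose': array([[ 0.01539414,  0.98357441, -0.1798455 ,  0.29074255],
       [-0.99982091,  0.01316199, -0.01359826, -0.00429976],
       [-0.01100778,  0.18002262,  0.98360088,  1.56211714],
       [ 0.        ,  0.        ,  0.        ,  1.        ]])}
scene {'fovy': 48.05458761063274, 'cx': 319.3976311075274, 'cy': 194.26772335339743, 'k1': -0.10901685797945745, 'pose': array([[-0.46585939, -0.75239669,  0.46569759,  1.24242175],
       [ 0.88483374, -0.39215137,  0.2515682 ,  0.37298378],
       [-0.00665514,  0.52926035,  0.84843337,  1.31666723],
       [ 0.        ,  0.        ,  0.        ,  1.        ]])}
{'clock': 0.1, 'q': array([-8.22658570e+01,  1.48535275e+01,  8.80024427e+01, -1.24216195e-03,
        7.72356807e+01, -1.16180901e+01]), 'dq': array([ 0.20086133, -0.0652626 , -0.29552552,  0.07755512,  0.06112188,
       -0.08830283]), 'effort': array([ 1.75027813e-03, -4.38211584e+01, -2.84643835e+01,  7.20554357e-02,
        3.61548434e-02, -5.66680740e-05]), 'position': array([ 0.18221173, -0.51838493,  0.19013206]), 'eef_rot': array([-1.79909983e+02, -1.72711024e-02,  1.93524949e+01]), 'force': array([0.04250659, 0.42670308, 0.42692726]), 'ft_torque': array([ 0.02003756, -0.01915022, -0.05723984]), 'grasp_force': 0.0, 'finger_gap': 0.9997272921492267} 0.0188
```

View pics/top0.png

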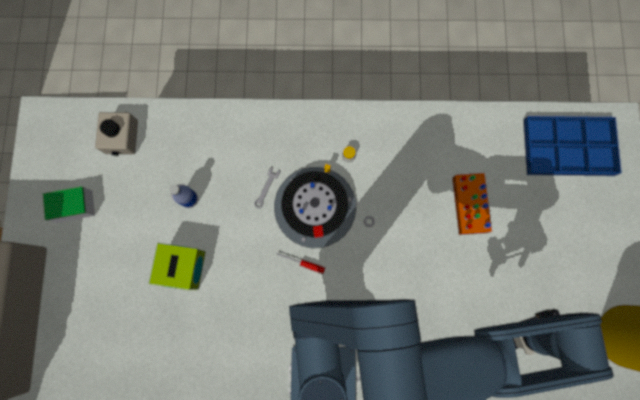

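View pics/scene0.png

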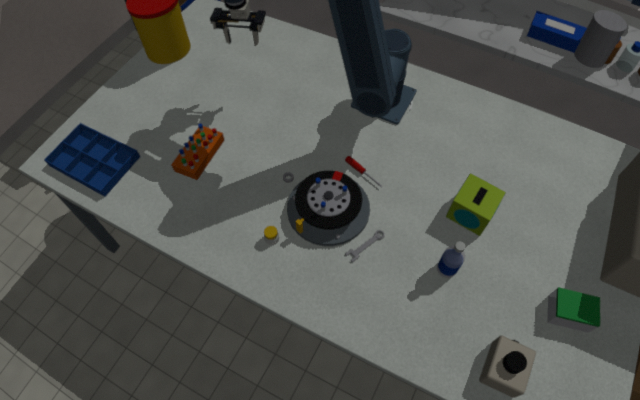

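The top view shows the rotor centre near (314,202), the pointer near (327,167) and the red mark near (318,231). The scene view shows the same rotor at (328,198), with nothing hiding it. Next I'll measure these.

```bash
cat >> h.py <<'E'
def blob(m,near,rad=60):
    n,l,s,ce=cv2.connectedComponentsWithStats(m.astype(np.uint8)*255)
    o=[(s[i,4],*ce[i]) for i in range(1,n) if s[i,4]>4 and np.hypot(*(ce[i]-near))<rad]
    return sorted(o,reverse=True)
def masks(im):
    h=cv2.cvtColor(im,cv2.COLOR_BGR2HSV).astype(int); H,S,V=h[...,0],h[...,1],h[...,2]
    return dict(red=((H<8)|(H>172))&(S>150)&(V>90),yel=(H>18)&(H<32)&(S>150)&(V>90),
      blue=(H>100)&(H<125)&(S>120)&(V>60),black=V<50)
E
python3 - <<'E'
from h import *
for n,near in(('top',(314,202)),('scene',(328,198))):
    im=cv2.imread(f'pics/{n}0.png'); c=eyes.calibration(n); M=masks(im)
    for k,z in(('red',.074),('yel',.078),('blue',.118)):
        for b in blob(M[k],near,55): print(n,k,np.round(b,1),onz(c,b[1:],z).round(4))
    m=(M['black']).astype(np.uint8)
    m=cv2.morphologyEx(m,cv2.MORPH_OPEN,np.ones((3,3)))
    n_,l,s,ce=cv2.connectedComponentsWithStats(m)
    for i in range(1,n_):
        if s[i,4]>300 and np.hypot(*(ce[i]-near))<30:
            print('black',s[i],ce[i])
            mm=((l==i)|(M['red']&(np.hypot(*(np.indices(m.shape)[::-1]-np.array(near)[:,None,None]))<42))).astype(np.uint8)
            pts=np.argwhere(mm)[:,::-1].astype(np.float32); hull=cv2.convexHull(pts)[:,0]
            w=np.array([onz(c,p,.071)[:2] for p in hull]);print(cv2.minEnclosingCircle(w.astype(np.float32)),'ell',cv2.fitEllipse(w.astype(np.float32)))
    a=cv2.resize(im[near[1]-60:near[1]+60,near[0]-60:near[0]+60],(480,480),interpolation=cv2.INTER_CUBIC)
    cv2.imwrite(f'pics/{n}c.png',a)
a=np.hstack([cv2.resize(cv2.imread(f'pics/{n}c.png'),(400,400)) for n in('top','scene')]);cv2.imwrite('pics/cc.png',a)
E
```

```text
top red [105.  317.7 230.7] [0.4665 0.0237 0.074 ]
top yel [ 46.  326.6 167.9] [ 0.6741 -0.0022  0.078 ]
top blue [ 17.  312.2 184.1] [0.6104 0.0428 0.118 ]
top blue [ 13.  329.3 207.2] [ 0.5365 -0.0124  0.118 ]
top blue [ 12.  301.  210.5] [0.5246 0.0766 0.118 ]
black [ 282  171   67   66 1762] [315.06242906 201.55107832]
((0.5580204725265503, 0.03474372625350952), 0.11030654609203339) ell ((0.5579619407653809, 0.034915126860141754), (0.21731281280517578, 0.21910665929317474), 79.47579956054688)
scene red [ 59.  337.1 175.4] [0.4667 0.0224 0.074 ]
scene red [ 34.  358.3 164.9] [0.3947 0.0669 0.074 ]
scene yel [ 26.  299.3 221.3] [ 0.6801 -0.0038  0.078 ]
scene blue [ 17.  317.9 179.4] [ 0.5369 -0.013   0.118 ]
scene blue [ 15.  344.6 187.4] [0.5247 0.0766 0.118 ]
scene blue [ 14.  322.9 203.4] [0.6089 0.0428 0.118 ]
black [ 287  171   76   74 2610] [322.49272031 210.24367816]
((0.585554838180542, 0.04504681006073952), 0.1402328461408615) ell ((0.5847254395484924, 0.035076189786195755), (0.2303561568260193, 0.2801486551761627), 92.10552978515625)
```

View pics/cc.png

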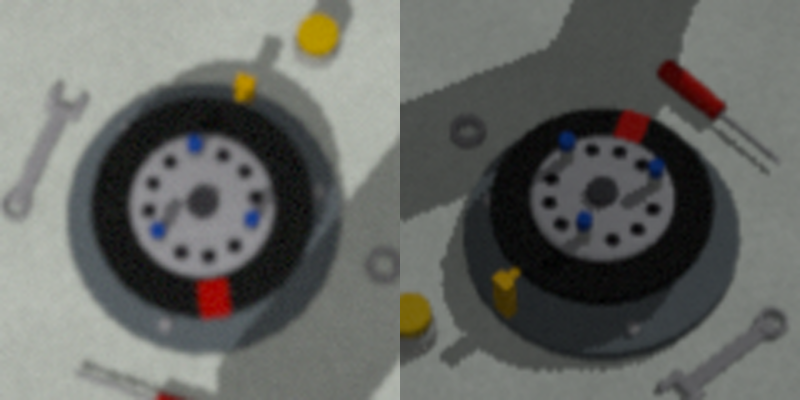

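The centre is about (0.5575, 0.0353), the pointer direction is -17.7° and the mark is at -172.2°. First I turn the tool to yaw -20° with the fingers shut, then travel over.

>>> {"fn": "step_arm", "kwargs": {
  "series": [
    [0,0,0,0.1145],
    [0,0,0,0.1145],
    [0,0,0,0.1145],
    [0,0,0,0.1145],
    [0,0,0,0.1145],
    [0,0,0,0.1145],
    [0.0068,-0.0374,0,0],
    [0.0068,-0.0374,0,0]
  ],
  "gripper": 255
}}

```text
clock: 0.77
position: [0.2201, -0.4533, 0.1898]
eef_rot: [-179.9, 0.0, -20.2]
force: [0.8, 0.6, 0.3]
finger_gap: 0.48
grasp_force: 0.0
```

>>> {"fn": "step_arm", "kwargs": {
  "series": [
    [0.0068,-0.0374,0,0],
    [0.0068,-0.0374,0,0],
    [0.0068,-0.0374,0,0],
    [0.0068,-0.0374,0,0],
    [0.0068,-0.0374,0,0],
    [0.0068,-0.0374,0,0],
    [0.0068,-0.0374,0,0],
    [0.0068,-0.0374,0,0]
  ]
}}

```text
clock: 1.43
position: [0.3744, -0.1889, 0.1908]
eef_rot: [-180.0, 0.0, -20.0]
force: [0.3, 0.5, 0.3]
finger_gap: 0.004
grasp_force: 0.0
```

>>> {"fn": "step_arm", "kwargs": {
  "series": [
    [0.0068,-0.0374,0,0],
    [0.0068,-0.0374,0,0],
    [0.0068,-0.0374,0,0],
    [0.0068,-0.0374,0,0],
    [0.0068,-0.0374,0,0],
    [0,0,0,0],
    [0,0,0,0]
  ]
}}

```text
clock: 2.02
position: [0.4701, -0.0249, 0.1903]
eef_rot: [180.0, 0.1, -19.7]
force: [-0.2, 0.1, 0.3]
finger_gap: 0.006
grasp_force: 0.0
```

Run:
```python
from h import *
c=eyes.calibration('wrist'); im=eyes.grab_frame('wrist'); cv2.imwrite('pics/w1.png',im)
np.save('w1pose.npy',c['pose']); print({k:c[k] for k in('fovy','cx','cy','k1')},np.round(c['pose'],3))
M=masks(im); C=np.array([.5575,.0353])
for k,z in(('red',.074),('yel',.078),('blue',.121)):
    for b in blob(M[k],(320,200),400):
        if b[0]>60:
            p=onz(c,b[1:],z);d=p[:2]-C; print(k,np.round(b,1),p.round(4),np.hypot(*d).round(4),np.degrees(np.arctan2(d[1],d[0])).round(1))
```

```text
{'fovy': 63.33955388564127, 'cx': 316.74660435820374, 'cy': 196.38084857528145, 'k1': -0.02456467237642019} [[-0.338  0.899  0.278  0.547]
 [-0.941 -0.323 -0.1   -0.053]
 [ 0.    -0.296  0.955  0.383]
 [ 0.     0.     0.     1.   ]]
red [970.  273.3 201.2] [0.4672 0.0221 0.074 ] 0.0912 -171.7
red [254.  273.2 267.6] [0.3976 0.0504 0.074 ] 0.1606 174.6
yel [6642.   287.3  389.5] [0.2379 0.0964 0.078 ] 0.3254 169.2
blue [452.  173.5  61.5] [0.6082 0.0404 0.121 ] 0.0509 5.8
blue [368.  182.6 175.7] [0.5258 0.0737 0.121 ] 0.0498 129.5
blue [304.  274.4 124.9] [ 0.5383 -0.014   0.121 ] 0.0529 -111.3
```

View pics/w1.png

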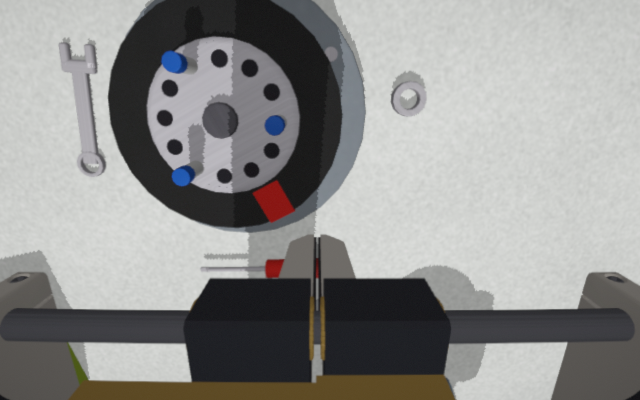

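The wrist view shows the rotor nut at (219,120), the three blue caps and the red mark at (273,201). The pointer is just out of view above, so I'll raise and advance a little to see it.

>>> {"fn": "step_arm", "kwargs": {
  "series": [
    [0.016,-0.0145,-0.027,0],
    [0.016,-0.0145,-0.027,0],
    [0.016,-0.0145,-0.027,0],
    [0,0,0,0],
    [0,0,0,0]
  ]
}}

```text
clock: 2.48
position: [0.5309, -0.0041, 0.2728]
eef_rot: [180.0, -0.1, -20.1]
force: [-0.3, -0.2, -0.0]
finger_gap: 0.007
grasp_force: 0.0
```

Run:
```python
from h import *
c=eyes.calibration('wrist'); im=eyes.grab_frame('wrist'); cv2.imwrite('pics/w2.png',im)
print(arm.get_obs()['position'],arm.get_obs()['eef_rot'])
M=masks(im); C=np.array([.5574,.0345])
for k,z in(('red',.074),('yel',.080),('blue',.121)):
    for b in blob(M[k],(320,200),400):
        if b[0]>60:
            p=onz(c,b[1:],z);d=p[:2]-C; print(k,np.round(b,1),p.round(4),np.hypot(*d).round(4),np.degrees(np.arctan2(d[1],d[0])).round(1))
```

```text
[ 0.52941546 -0.00380225  0.27139582] [ 1.79961251e+02  4.04234677e-02 -2.01132947e+01]
red [559.  314.3 218.8] [0.4674 0.0222 0.074 ] 0.0908 -172.2
yel [1253.   347.8  384. ] [0.1983 0.0668 0.08  ] 0.3605 174.9
yel [407.  272.3  44.3] [ 0.6767 -0.006   0.08  ] 0.126 -18.8
blue [1319.    14.6  238.9] [0.5821 0.3591 0.121 ] 0.3256 85.6
blue [183.  251.6 202.7] [0.5264 0.075  0.121 ] 0.051 127.5
blue [177.  250.  121.2] [0.609 0.041 0.121] 0.0521 7.2
blue [159.  322.  165.4] [ 0.5392 -0.0135  0.121 ] 0.0514 -110.8
```

View pics/w2.png

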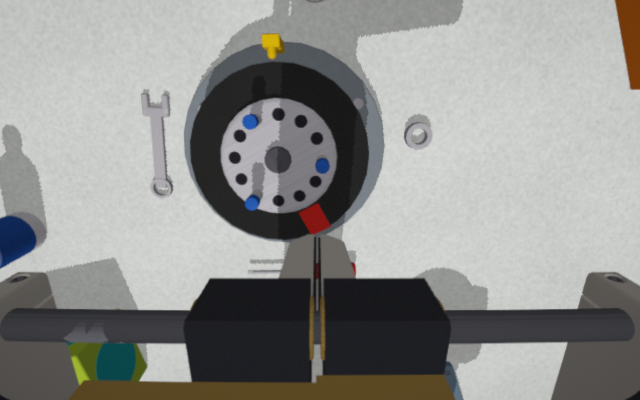

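The wrist view at (272,44) gives the pointer at about -18°. Next I move down to the flick start behind the -112° tube.

>>> {"fn": "step_arm", "kwargs": {
  "series": [
    [-0.0205,0.002,0.02,0],
    [-0.0205,0.002,0.02,0],
    [0,0,0.03,0],
    [0,0,0.035,0],
    [0,0,0.035,0],
    [0,0,0.031,0],
    [0,0,0,0],
    [0,0,0,0]
  ]
}}

```text
clock: 3.2
position: [0.4871, 0.0076, 0.0991]
eef_rot: [179.9, 0.4, -20.1]
force: [0.9, 0.5, 0.1]
finger_gap: 0.008
grasp_force: 0.0
```

>>> {"fn": "step_arm", "kwargs": {
  "series": [
    [0.009,0,0,0],
    [0.01,0,0,0],
    [0.01,0,0,0],
    [0.01,0,0,0],
    [0.01,0,0,0],
    [0.01,0,0,0],
    [-0.01,0,-0.03,0],
    [-0.01,0,-0.038,0]
  ]
}}

```text
clock: 3.87
position: [0.5255, -0.0054, 0.1661]
eef_rot: [179.9, 0.5, -20.0]
force: [0.6, 0.0, -0.2]
finger_gap: 0.0
grasp_force: 0.0
```

```bash
cat >> h.py <<'E'
def ang(n='top',C=np.array([.5577,.0345])):
    t=arm.get_obs()['clock']; im=eyes.grab_frame(n); c=eyes.calibration(n); M=masks(im); out=[]
    near=(316,201) if n=='top' else (328,198)
    for b in blob(M['red'],near,50):
        d=onz(c,b[1:],.074)[:2]-C; r=np.hypot(*d)
        if .08<r<.115: out.append((b[0],round(r,4),round((np.degrees(np.arctan2(d[1],d[0]))+18.1+180)%360-180,1)))
    return round(t,3),n,out,im
E
python3 - <<'E'
from h import *
for i in range(2):
    for n in('scene','top'): r=ang(n); print(r[:3])
cv2.imwrite('pics/s2.png',np.hstack([r[3][80:320,200:440],ang('scene')[3][80:320,200:440]]))
print(arm.get_obs()['position'])
E
```

```text
(3.867, 'scene', [])
(3.917, 'top', [(np.int32(60), np.float64(0.0932), np.float64(-154.9))])
(3.967, 'scene', [])
(4.017, 'top', [(np.int32(62), np.float64(0.0936), np.float64(-155.2))])
[ 0.52721411 -0.00538936  0.16886339]
```

View pics/s2.png

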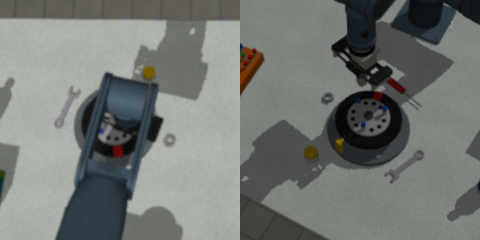

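```bash
sed -i 's/(S>150)&(V>90),yel/(S>130)\&(V>45),yel/' h.py
python3 - <<'E'
from h import *
for n in('scene','top'): r=ang(n); print(r[:3])
c=eyes.calibration('wrist'); im=eyes.grab_frame('wrist'); cv2.imwrite('pics/w3.png',im)
print(arm.get_obs()['position'])
M=masks(im)
for b in blob(M['blue'],(320,200),400)[:5]:
    p=onz(c,b[1:],.121);d=p[:2]-[.5577,.0345]; print(np.round(b,1),p.round(4),np.hypot(*d).round(4),np.degrees(np.arctan2(d[1],d[0])).round(1))
E
```

```text
(4.117, 'scene', [(np.int32(63), np.float64(0.0901), np.float64(-154.5))])
(4.167, 'top', [(np.int32(118), np.float64(0.0925), np.float64(-155.0))])
[ 0.52624799 -0.00522474  0.16753242]
[407.  218.3 125.5] [0.6089 0.0405 0.121 ] 0.0516 6.6
[393.  223.8 237.2] [0.527 0.074 0.121] 0.0501 127.9
[339.  320.7 187.1] [ 0.5396 -0.0137  0.121 ] 0.0515 -110.5
```

View pics/w3.png

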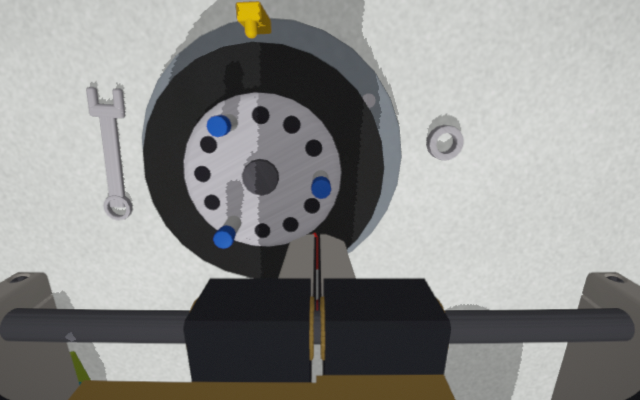

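The finger and tube are in line (tube at (320,187), tip at column 318), but the stroke stopped short and the rotor hasn't moved. I'll go back and use a longer stroke.

>>> {"fn": "step_arm", "kwargs": {
  "series": [
    [-0.018,0,0,0],
    [-0.018,0,0,0],
    [0,0,0.034,0],
    [0,0,0.034,0],
    [0,0,0,0],
    [0,0,0,0]
  ]
}}

```text
clock: 4.77
position: [0.4911, 0.0074, 0.0991]
eef_rot: [180.0, 0.3, -20.0]
force: [0.6, 0.1, -0.2]
finger_gap: 0.005
grasp_force: 0.0
```

>>> {"fn": "step_arm", "kwargs": {
  "series": [
    [0.008,0,0,0],
    [0.01,0,0,0],
    [0.01,0,0,0],
    [0.01,0,0,0],
    [0.01,0,0,0],
    [0.01,0,0,0]
  ]
}}

```text
clock: 5.27
position: [0.5491, -0.0134, 0.1013]
eef_rot: [-180.0, -0.1, -20.0]
force: [0.3, -0.1, 0.3]
finger_gap: 0.007
grasp_force: 0.0
```

>>> {"fn": "step_arm", "kwargs": {
  "series": [
    [-0.005,0,-0.035,0],
    [-0.01,0,-0.04,0]
  ]
}}

```text
clock: 5.43
position: [0.5327, -0.0081, 0.1735]
eef_rot: [179.9, 0.4, -20.1]
force: [0.3, 0.4, -0.1]
finger_gap: 0.004
grasp_force: 0.0
```

Run:
```python
from h import *
for i in range(3):
    for n in('scene','top'): r=ang(n); print(r[:3])
print(arm.get_obs()['position'])
```

```text
(5.433, 'scene', [(np.int32(63), np.float64(0.0901), np.float64(-154.5))])
(5.483, 'top', [(np.int32(117), np.float64(0.0924), np.float64(-155.1))])
(5.533, 'scene', [(np.int32(64), np.float64(0.0899), np.float64(-154.5))])
(5.583, 'top', [(np.int32(116), np.float64(0.0923), np.float64(-155.0))])
(5.633, 'scene', [(np.int32(63), np.float64(0.0901), np.float64(-154.5))])
(5.683, 'top', [(np.int32(118), np.float64(0.0925), np.float64(-155.0))])
[ 0.53307875 -0.00772632  0.17493228]
```

>>> {"fn": "step_arm", "kwargs": {
  "series": [
    [-0.018,0,0,0],
    [-0.01,0,0,0],
    [0,0,0.037,0],
    [0,0,0.038,0],
    [0,0,0,0],
    [0.01,0,0,0],
    [0.009,0,0,0],
    [0,0,0,0]
  ]
}}

```text
clock: 6.4
position: [0.529, -0.006, 0.103]
eef_rot: [-180.0, -0.3, -20.0]
force: [1.1, 1.1, 1.0]
finger_gap: 0.002
grasp_force: 0.0
```

Run:
```python
from h import *
p=arm.get_obs()['position'];print(p)
out=[]
for n in('wrist','scene'):
    c=eyes.calibration(n); im=eyes.grab_frame(n)
    P=np.linalg.inv(c['pose']); f=200/np.tan(np.radians(c['fovy'])/2)
    for q,col in((p,(0,255,0)),([.5382,-.013,.122],(255,0,255)),([.5382,-.013,.084],(0,255,255))):
        x=P[:3,:3]@np.array(q)+P[:3,3]; s=np.array([x[0],-x[1]])/-x[2]; s=s*(1+c['k1']*s@s); uv=s*f+[c['cx'],c['cy']]; print(n,uv.round(1))
        cv2.circle(im,tuple(int(round(v)) for v in uv),1,col,-1)
    out.append(cv2.resize(im[100:350,195:445] if n=='wrist' else im[135:225,285:375],(400,400),interpolation=cv2.INTER_NEAREST))
cv2.imwrite('pics/x1.png',np.hstack(out))
```

```text
[ 0.52899404 -0.00598422  0.10303814]
wrist [316.2 229.7]
wrist [322.1 224.6]
wrist [321.2 204.1]
scene [321. 181.]
scene [317.7 179. ]
scene [317.8 185.5]
```

View pics/x1.png

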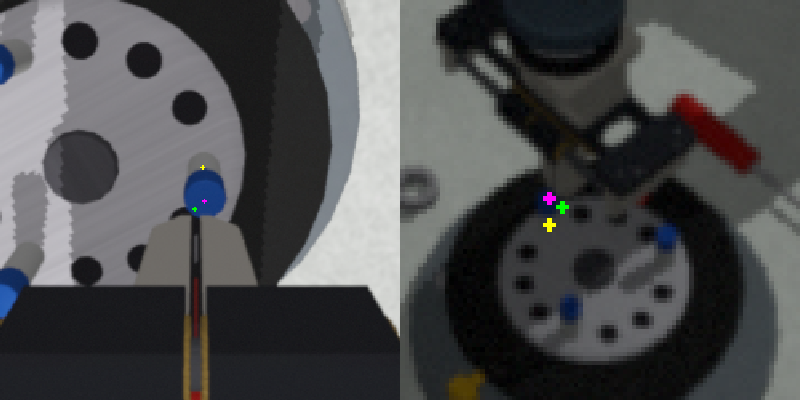

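The TCP at x_t = -13 mm now sits right against the tube. I'll push forward from here and watch the angle.

>>> {"fn": "step_arm", "kwargs": {
  "series": [
    [0.01,0,0,0],
    [0.01,0,0,0],
    [0.01,0,0,0]
  ]
}}

```text
clock: 6.75
position: [0.5546, -0.0153, 0.1016]
eef_rot: [-180.0, -0.1, -20.0]
force: [-0.3, 0.9, 0.2]
finger_gap: 0.003
grasp_force: 0.0
```

Run:
```python
from h import *
for n in('scene','top'):
    o=arm.get_obs(); print(o['position'].round(4),o['force'].round(1)); r=ang(n); print(r[:3])
im=eyes.grab_frame('wrist')[100:350,195:445]; cv2.imwrite('pics/x2.png',np.hstack([cv2.resize(im,(400,400)),cv2.resize(r[3][150:250,265:365],(400,400))]))
```

```text
[ 0.5546 -0.0153  0.1016] [-0.3  0.9  0.2]
(6.75, 'scene', [])
[ 0.5566 -0.0163  0.1015] [ 2.  -1.5 -0.1]
(6.8, 'top', [])
```

View pics/x2.png

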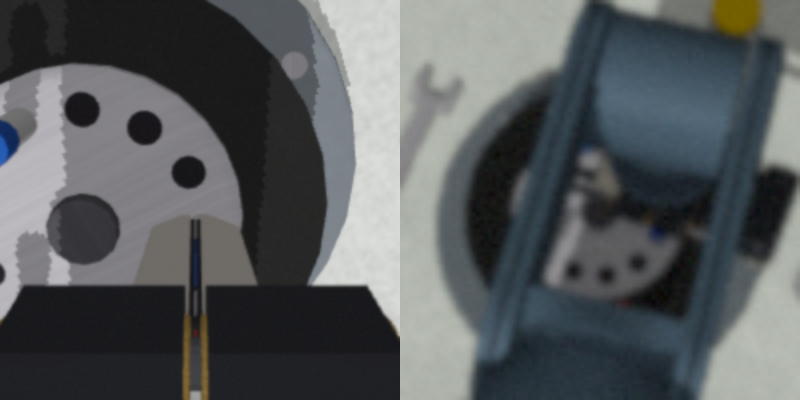

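In the wrist view (left) the finger has gone past the tube, and the blue shows behind it, yet the rotor is unmoved. So the real tip must be higher than the reported TCP. I'll measure the tip height by touching a free spot on the bench.

>>> {"fn": "step_arm", "kwargs": {
  "series": [
    [0,0,-0.035,0],
    [0,0,-0.025,0],
    [-0.0258,0.0209,0,0],
    [-0.0258,0.0209,0,0],
    [-0.0258,0.0209,0,0],
    [-0.0258,0.0209,0,0],
    [-0.0258,0.0209,0,0],
    [0,0,0.03,0]
  ]
}}

```text
clock: 7.57
position: [0.3948, -0.0707, 0.1347]
eef_rot: [179.9, -0.4, -20.0]
force: [0.8, 0.0, -0.3]
finger_gap: 0.007
grasp_force: 0.0
```

>>> {"fn": "step_arm", "kwargs": {
  "series": [
    [0,0,0.035,0],
    [0,0,0.035,0],
    [0,0,0.025,0],
    [0,0,0.01,0],
    [0,0,0,0]
  ]
}}

```text
clock: 7.98
position: [0.3935, -0.0677, 0.0236]
eef_rot: [-180.0, 0.3, -20.0]
force: [-0.1, 0.2, 0.2]
finger_gap: 0.002
grasp_force: 0.0
```

>>> {"fn": "step_arm", "kwargs": {
  "series": [
    [0,0,0.008,0],
    [0,0,0.004,0],
    [0,0,0,0]
  ]
}}

```text
clock: 8.23
position: [0.3963, -0.069, 0.0138]
eef_rot: [180.0, -0.0, -20.0]
force: [-0.4, -0.5, 0.4]
finger_gap: 0.004
grasp_force: 0.0
```

>>> {"fn": "step_arm", "kwargs": {
  "series": [
    [0,0,0.003,0],
    [0,0,0.002,0],
    [0,0,0,0]
  ]
}}

```text
clock: 8.48
position: [0.3963, -0.069, 0.0089]
eef_rot: [180.0, -0.0, -20.0]
force: [-0.3, -0.3, -0.8]
finger_gap: 0.005
grasp_force: 0.0
```

>>> {"fn": "step_arm", "kwargs": {
  "series": [
    [0,0,0.003,0],
    [0,0,0,0]
  ]
}}

```text
clock: 8.65
position: [0.3961, -0.0689, 0.0057]
eef_rot: [-180.0, 0.0, -20.0]
force: [-0.4, -0.1, 0.6]
finger_gap: 0.008
grasp_force: 0.0
```

>>> {"fn": "step_arm", "kwargs": {
  "series": [
    [0,0,0.003,0],
    [0,0,0.002,0],
    [0,0,0,0]
  ]
}}

```text
clock: 8.9
position: [0.3958, -0.0688, 0.0005]
eef_rot: [-180.0, 0.0, -20.0]
force: [-0.6, -0.2, 0.5]
finger_gap: 0.008
grasp_force: 0.0
```

>>> {"fn": "step_arm", "kwargs": {
  "series": [
    [0,0,0.003,0],
    [0,0,0,0]
  ]
}}

```text
clock: 9.07
position: [0.3959, -0.0688, -0.0025]
eef_rot: [-180.0, 0.0, -20.0]
force: [0.3, -0.7, -0.2]
finger_gap: 0.004
grasp_force: 0.0
```

>>> {"fn": "step_arm", "kwargs": {
  "series": [
    [0,0,0.003,0],
    [0,0,0.003,0],
    [0,0,0,0]
  ]
}}

```text
clock: 9.32
position: [0.3958, -0.0688, -0.0087]
eef_rot: [-180.0, 0.1, -20.0]
force: [0.2, -0.0, 0.6]
finger_gap: 0.005
grasp_force: 0.0
```

>>> {"fn": "step_arm", "kwargs": {
  "series": [
    [0,0,0.002,0],
    [0,0,0.002,0],
    [0,0,0,0]
  ]
}}

```text
clock: 9.57
position: [0.396, -0.0688, -0.0125]
eef_rot: [-180.0, 0.0, -20.0]
force: [-0.2, -0.5, 0.1]
finger_gap: 0.0
grasp_force: 0.0
```

>>> {"fn": "step_arm", "kwargs": {
  "series": [
    [0,0,0.002,0],
    [0,0,0.001,0],
    [0,0,0,0]
  ]
}}

```text
clock: 9.82
position: [0.396, -0.0689, -0.0153]
eef_rot: [-180.0, 0.0, -20.0]
force: [0.6, -0.0, 0.5]
finger_gap: 0.004
grasp_force: 0.0
```

>>> {"fn": "step_arm", "kwargs": {
  "series": [
    [0,0,0.002,0],
    [0,0,0.001,0],
    [0,0,0,0]
  ]
}}

```text
clock: 10.07
position: [0.396, -0.0689, -0.0183]
eef_rot: [-180.0, 0.0, -20.0]
force: [-0.4, -0.7, -1.1]
finger_gap: 0.005
grasp_force: 0.0
```

>>> {"fn": "step_arm", "kwargs": {
  "series": [
    [0,0,0.002,0],
    [0,0,0.001,0],
    [0,0,0,0]
  ]
}}

```text
clock: 10.32
position: [0.396, -0.0689, -0.0214]
eef_rot: [-180.0, 0.0, -20.0]
force: [-0.4, 0.3, 0.1]
finger_gap: 0.006
grasp_force: 0.0
```

>>> {"fn": "step_arm", "kwargs": {
  "series": [
    [0,0,0.002,0],
    [0,0,0,0]
  ]
}}

```text
clock: 10.48
position: [0.396, -0.0689, -0.0234]
eef_rot: [-180.0, 0.0, -20.0]
force: [-0.2, -0.1, -0.3]
finger_gap: 0.005
grasp_force: 0.0
```

>>> {"fn": "step_arm", "kwargs": {
  "series": [
    [0,0,0.002,0],
    [0,0,0,0]
  ]
}}

```text
clock: 10.65
position: [0.396, -0.0688, -0.0254]
eef_rot: [-180.0, 0.0, -20.0]
force: [0.0, -0.1, 0.2]
finger_gap: 0.008
grasp_force: 0.0
```

>>> {"fn": "step_arm", "kwargs": {
  "series": [
    [0,0,0.002,0],
    [0,0,0,0]
  ]
}}

```text
clock: 10.82
position: [0.396, -0.0689, -0.0274]
eef_rot: [-180.0, 0.0, -20.0]
force: [-0.3, 0.9, -0.7]
finger_gap: 0.007
grasp_force: 0.0
```

>>> {"fn": "step_arm", "kwargs": {
  "series": [
    [0,0,0.002,0],
    [0,0,0,0]
  ]
}}

```text
clock: 10.98
position: [0.3962, -0.0689, -0.0276]
eef_rot: [180.0, -0.0, -20.0]
force: [-6.8, 1.7, 26.3]
finger_gap: 0.004
grasp_force: 13.3
```

Contact came at a reported z of -0.0275, so tip height = reported z + 27.5 mm. I'm returning to the flick start with that correction: reported z 0.071 puts the tip at 98 mm.

>>> {"fn": "step_arm", "kwargs": {
  "series": [
    [0,0,-0.04,0],
    [0,0,-0.04,0],
    [0,0,-0.04,0],
    [0,0,-0.04,0],
    [0.0154,-0.0256,0,0],
    [0.0154,-0.0256,0,0],
    [0.0154,-0.0256,0,0],
    [0.0154,-0.0256,0,0]
  ]
}}

```text
clock: 11.65
position: [0.4901, 0.0071, 0.1314]
eef_rot: [-180.0, -0.1, -20.0]
force: [0.5, -0.3, 0.6]
finger_gap: 0.003
grasp_force: 0.0
```

>>> {"fn": "step_arm", "kwargs": {
  "series": [
    [0,0,0.03,0],
    [0,0,0.03,0],
    [0,0,0,0],
    [0,0,0,0]
  ]
}}

```text
clock: 11.98
position: [0.4874, 0.0067, 0.0697]
eef_rot: [180.0, 0.3, -20.0]
force: [0.2, -0.2, -1.2]
finger_gap: 0.005
grasp_force: 0.0
```

>>> {"fn": "step_arm", "kwargs": {
  "series": [
    [0.01,0,0,0],
    [0.011,0,0,0],
    [0.011,0,0,0],
    [0.011,0,0,0],
    [0.011,0,0,0],
    [0.011,0,0,0],
    [-0.008,0,-0.025,0],
    [-0.012,0,-0.035,0]
  ]
}}

```text
clock: 12.65
position: [0.5317, -0.0102, 0.1295]
eef_rot: [180.0, 0.2, -20.1]
force: [0.5, 0.1, 0.4]
finger_gap: 0.002
grasp_force: 0.0
```

Run:
```python
from h import *
for i in range(2):
    for n in('scene','top'): r=ang(n); print(r[:3])
print(arm.get_obs()['position'])
```

```text
(12.65, 'scene', [(np.int32(79), np.float64(0.0899), np.float64(-87.9))])
(12.7, 'top', [])
(12.75, 'scene', [(np.int32(84), np.float64(0.0915), np.float64(-71.2))])
(12.8, 'top', [])
[ 0.53351299 -0.01004425  0.13298537]
```

It's spinning at about 2.9 rad/s counter-clockwise with the finger clear. Next I go to a hover over the rim on the side opposite the pointer.

>>> {"fn": "step_arm", "kwargs": {
  "series": [
    [-0.0282,-0.0167,0,0],
    [-0.0282,-0.0167,0,0],
    [-0.0282,-0.0167,0,0],
    [0,0,0,0],
    [0,0,0.03,0],
    [0,0,0.025,0],
    [0,0,0,0],
    [0,0,0,0]
  ]
}}

```text
clock: 13.52
position: [0.4682, 0.0665, 0.0747]
eef_rot: [179.9, 0.2, -20.0]
force: [0.6, 0.8, -0.0]
finger_gap: 0.008
grasp_force: 0.0
```

Run:
```python
from h import *
for i in range(2):
    for n in('scene','top'): r=ang(n); print(r[:3])
cv2.imwrite('pics/s3.png',np.hstack([cv2.resize(r[3][140:260,260:380],(400,400)),cv2.resize(ang('scene')[3][140:260,270:390],(400,400))]))
print(arm.get_obs()['position'])
```

```text
(13.517, 'scene', [(np.int32(100), np.float64(0.0957), np.float64(50.2))])
(13.567, 'top', [(np.int32(112), np.float64(0.092), np.float64(58.7))])
(13.617, 'scene', [(np.int32(107), np.float64(0.0963), np.float64(64.3))])
(13.667, 'top', [(np.int32(112), np.float64(0.0925), np.float64(72.6))])
[0.47028817 0.06650251 0.07707539]
```

>>> {"fn": "step_arm", "kwargs": {
  "series": [
    [0,0,0.012,0],
    [0,0,0.011,0],
    [0,0,0,0],
    [0,0,0,0],
    [0,0,0,0],
    [0,0,0,0],
    [0,0,0,0],
    [0,0,0,0]
  ]
}}

```text
clock: 14.43
position: [0.4694, 0.0668, 0.0534]
eef_rot: [-180.0, -0.1, -20.0]
force: [-0.6, 0.3, -0.2]
finger_gap: 0.005
grasp_force: 0.0
```

>>> {"fn": "step_arm", "kwargs": {
  "series": [
    [0,0,0,0],
    [0,0,0,0],
    [0,0,0,0],
    [0,0,0,0],
    [0,0,0,0],
    [0,0,0,0],
    [0,0,0,0],
    [0,0,0,0]
  ]
}}

```text
clock: 15.1
position: [0.469, 0.0668, 0.0528]
eef_rot: [180.0, 0.0, -20.0]
force: [0.8, 0.0, 0.1]
finger_gap: 0.006
grasp_force: 0.0
```

>>> {"fn": "step_arm", "kwargs": {
  "series": [
    [0,0,0,0],
    [0,0,0,0],
    [0,0,0,0],
    [0,0,0,0],
    [0,0,0,0],
    [0,0,0,0],
    [0,0,0,0],
    [0,0,0,0]
  ]
}}

```text
clock: 15.77
position: [0.469, 0.0668, 0.0529]
eef_rot: [-180.0, -0.0, -20.0]
force: [-0.1, 0.2, -0.1]
finger_gap: 0.004
grasp_force: 0.0
```

Run:
```python
from h import *
for i in range(3):
    for n in('scene','top'): r=ang(n); print(r[:3])
print(arm.get_obs()['position'])
```

```text
(15.767, 'scene', [(np.int32(79), np.float64(0.0913), np.float64(-36.5))])
(15.817, 'top', [(np.int32(108), np.float64(0.0886), np.float64(-31.8))])
(15.867, 'scene', [(np.int32(81), np.float64(0.092), np.float64(-26.6))])
(15.917, 'top', [(np.int32(108), np.float64(0.0892), np.float64(-22.2))])
(15.967, 'scene', [(np.int32(80), np.float64(0.0921), np.float64(-17.1))])
(16.017, 'top', [(np.int32(105), np.float64(0.0893), np.float64(-12.2))])
[0.46901886 0.06681289 0.0528634 ]
```

>>> {"fn": "step_arm", "kwargs": {
  "series": [
    [0,0,0.003,0],
    [0,0,0,0],
    [0,0,0,0],
    [0,0,0,0],
    [0,0,0,0],
    [0,0,0,0],
    [0,0,0,0],
    [0,0,0,0]
  ]
}}

```text
clock: 16.73
position: [0.469, 0.0668, 0.0499]
eef_rot: [-180.0, -0.0, -20.0]
force: [-1.1, 0.3, -0.6]
finger_gap: 0.005
grasp_force: 0.0
```

>>> {"fn": "step_arm", "kwargs": {
  "series": [
    [0,0,0,0],
    [0,0,0,0],
    [0,0,0,0],
    [0,0,0,0],
    [0,0,0,0],
    [0,0,0,0],
    [0,0,0,0],
    [0,0,0,0]
  ]
}}

```text
clock: 17.4
position: [0.469, 0.0668, 0.0499]
eef_rot: [-180.0, -0.0, -20.0]
force: [-0.3, 0.9, -0.5]
finger_gap: 0.005
grasp_force: 0.0
```

>>> {"fn": "step_arm", "kwargs": {
  "series": [
    [0,0,0,0],
    [0,0,0,0],
    [0,0,0,0],
    [0,0,0,0],
    [0,0,0,0],
    [0,0,0,0],
    [0,0,0,0],
    [0,0,0,0]
  ]
}}

```text
clock: 18.07
position: [0.469, 0.0668, 0.0499]
eef_rot: [180.0, -0.0, -20.0]
force: [-0.9, 0.4, -0.2]
finger_gap: 0.001
grasp_force: 0.0
```

>>> {"fn": "step_arm", "kwargs": {
  "series": [
    [0,0,0,0],
    [0,0,0,0],
    [0,0,0,0],
    [0,0,0,0],
    [0,0,0,0],
    [0,0,0,0],
    [0,0,0,0],
    [0,0,0,0]
  ]
}}

```text
clock: 18.73
position: [0.469, 0.0668, 0.0498]
eef_rot: [180.0, 0.0, -20.0]
force: [0.2, -0.2, -0.2]
finger_gap: 0.003
grasp_force: 0.0
```

>>> {"fn": "step_arm", "kwargs": {
  "series": [
    [0,0,0,0],
    [0,0,0,0],
    [0,0,0,0],
    [0,0,0,0],
    [0,0,0,0],
    [0,0,0,0],
    [0,0,0,0],
    [0,0,0,0]
  ]
}}

```text
clock: 19.4
position: [0.469, 0.0669, 0.0498]
eef_rot: [-180.0, 0.0, -20.0]
force: [0.3, -0.0, 1.3]
finger_gap: 0.006
grasp_force: 0.0
```

>>> {"fn": "step_arm", "kwargs": {
  "series": [
    [0,0,0,0],
    [0,0,0,0],
    [0,0,0,0],
    [0,0,0,0],
    [0,0,0,0],
    [0,0,0,0],
    [0,0,0,0],
    [0,0,0,0]
  ]
}}

```text
clock: 20.07
position: [0.469, 0.0668, 0.0499]
eef_rot: [-180.0, 0.0, -20.0]
force: [-0.2, 0.3, -0.5]
finger_gap: 0.008
grasp_force: 0.0
```

Run:
```python
from h import *
for i in range(3):
    for n in('scene','top'): r=ang(n); print(r[:3])
print(arm.get_obs()['position'])
for n,z in(('top',.080),('scene',.080)):
    im=eyes.grab_frame(n); c=eyes.calibration(n)
    for b in blob(masks(im)['yel'],(316,201) if n=='top' else (328,198),42):
        d=onz(c,b[1:],z)[:2]-[.5577,.0345]; print(n,b[0],np.hypot(*d),np.degrees(np.arctan2(d[1],d[0]))+18.1)
```

```text
(20.067, 'scene', [(np.int32(66), np.float64(0.0905), np.float64(-107.8))])
(20.117, 'top', [(np.int32(114), np.float64(0.0905), np.float64(-107.0))])
(20.167, 'scene', [(np.int32(69), np.float64(0.0897), np.float64(-104.0))])
(20.217, 'top', [(np.int32(116), np.float64(0.0901), np.float64(-102.8))])
(20.267, 'scene', [(np.int32(69), np.float64(0.0899), np.float64(-99.8))])
(20.317, 'top', [(np.int32(111), np.float64(0.0898), np.float64(-98.9))])
[0.46899287 0.06684817 0.04983821]
top 25 0.12335484809667392 0.506275194771586
```

>>> {"fn": "step_arm", "kwargs": {
  "series": [
    [0,0,0,0],
    [0,0,0,0],
    [0,0,0,0],
    [0,0,0,0],
    [0,0,0,0],
    [0,0,0,0],
    [0,0,0,0],
    [0,0,0,0]
  ]
}}

```text
clock: 21.13
position: [0.469, 0.0668, 0.0499]
eef_rot: [-180.0, 0.0, -20.0]
force: [0.8, 0.1, -0.1]
finger_gap: 0.002
grasp_force: 0.0
```

>>> {"fn": "step_arm", "kwargs": {
  "series": [
    [0,0,0,0],
    [0,0,0,0],
    [0,0,0,0],
    [0,0,0,0],
    [0,0,0,0],
    [0,0,0,0],
    [0,0,0,0],
    [0,0,0,0]
  ]
}}

```text
clock: 21.8
position: [0.469, 0.0668, 0.0499]
eef_rot: [180.0, -0.0, -20.0]
force: [-0.6, 0.6, 0.6]
finger_gap: 0.001
grasp_force: 0.0
```

Run:
```python
from h import *
for i in range(2):
    for n in('scene','top'): r=ang(n); print(r[:3])
```

```text
(21.8, 'scene', [(np.int32(78), np.float64(0.0913), np.float64(-47.6))])
(21.85, 'top', [(np.int32(112), np.float64(0.0893), np.float64(-46.8))])
(21.9, 'scene', [(np.int32(77), np.float64(0.0909), np.float64(-45.0))])
(21.95, 'top', [(np.int32(108), np.float64(0.089), np.float64(-43.8))])
```

>>> {"fn": "step_arm", "kwargs": {
  "series": [
    [0,0,0,0],
    [0,0,0,0],
    [0,0,0,0],
    [0,0,0,0],
    [0,0,0,0],
    [0,0,0,0],
    [0,0,0,0],
    [0,0,0,0]
  ]
}}

```text
clock: 22.67
position: [0.469, 0.0668, 0.0499]
eef_rot: [180.0, 0.0, -20.0]
force: [0.0, -0.4, 0.1]
finger_gap: 0.004
grasp_force: 0.0
```

>>> {"fn": "step_arm", "kwargs": {
  "series": [
    [0,0,0,0],
    [0,0,0,0],
    [0,0,0,0],
    [0,0,0,0],
    [0,0,0,0],
    [0,0,0,0]
  ]
}}

```text
clock: 23.17
position: [0.469, 0.0668, 0.0499]
eef_rot: [180.0, -0.0, -20.0]
force: [0.1, 0.1, 0.6]
finger_gap: 0.006
grasp_force: 0.0
```

Run:
```python
from h import *
for n in('scene','top','scene','top'): r=ang(n); print(r[:3])
```

```text
(23.167, 'scene', [(np.int32(84), np.float64(0.0923), np.float64(-15.4))])
(23.217, 'top', [(np.int32(103), np.float64(0.0893), np.float64(-14.3))])
(23.267, 'scene', [(np.int32(83), np.float64(0.0927), np.float64(-13.3))])
(23.317, 'top', [(np.int32(109), np.float64(0.0894), np.float64(-12.5))])
```

>>> {"fn": "step_arm", "kwargs": {
  "series": [
    [0,0,0,0],
    [0,0,0,0],
    [0,0,0,0],
    [0,0,0,0],
    [0,0,0,0],
    [0,0,0,0],
    [0,0,0.004,0],
    [0,0,0,0]
  ]
}}

```text
clock: 24.03
position: [0.4697, 0.0669, 0.0464]
eef_rot: [-180.0, -0.1, -20.0]
force: [-0.5, -0.2, 7.2]
finger_gap: 0.008
grasp_force: 3.5
```

Run:
```python
from h import *
for n in('scene','top','scene','top'): r=ang(n); print(r[:3],arm.get_obs()['force'].round(1))
```

```text
(24.033, 'scene', [(np.int32(88), np.float64(0.0932), np.float64(-2.3))]) [-1.2  0.2  6.9]
(24.083, 'top', [(np.int32(107), np.float64(0.0893), np.float64(-2.3))]) [-0.9  0.9  6.6]
(24.133, 'scene', [(np.int32(87), np.float64(0.0927), np.float64(-2.3))]) [-1.3  0.1  6.5]
(24.183, 'top', [(np.int32(103), np.float64(0.089), np.float64(-2.1))]) [-1.5 -0.2  5.6]
```

Run:
```python
from h import *
a=[]
for n,(x,y) in(('top',(324,180)),('scene',(308,212))):
    im=ang(n); print(im[:3]); a.append(cv2.resize(im[3][y-30:y+30,x-30:x+30],(400,400),interpolation=cv2.INTER_CUBIC))
cv2.imwrite('pics/fin.png',np.hstack(a)); o=arm.get_obs(); print(o['force'],o['position'],o['clock'])
```

```text
(24.233, 'top', [(np.int32(103), np.float64(0.0888), np.float64(-2.2))])
(24.283, 'scene', [(np.int32(87), np.float64(0.093), np.float64(-2.2))])
[-0.17930532  1.93950625  6.44291099] [0.46968663 0.06684619 0.04646667] 24.3333
```

View pics/fin.png

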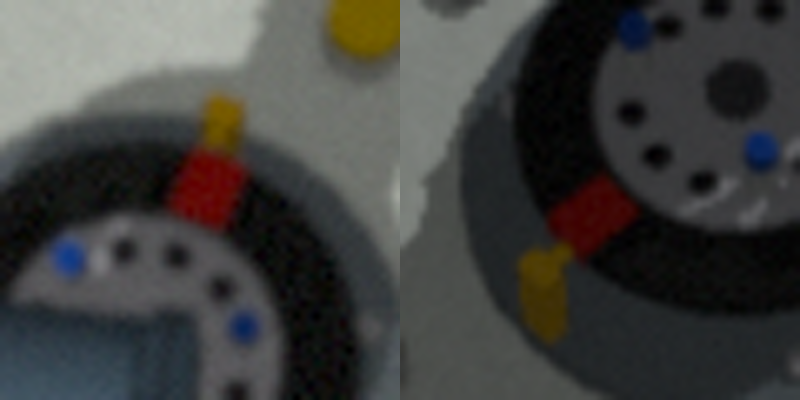

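```bash
python3 -c "
from h import *
print(arm.job_done())"
```

```text
the job is handed in; nothing more can be done
None
```

I flicked the rotor counter-clockwise and it ran free for about two turns. I then braked it on the rim, and it stopped with the red mark about 2–3° short of centre on the pointer. The job was handed in at about 24 s with the finger still pressing at about 6 N.

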